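# Flip the lane flag of the sealed carton to green

## Task

One of the two cartons on the packing bench is taped shut and ready for collection: with a fingertip, flip the red flag standing between that carton and the robot right over its pivot so that it lies flat on the other side, showing green. Only push the flag, without gripping or forcing it, and do not shove, tip or lift its stand. Leave the open carton's flag red and everything else where it is, and finish clear of it all.

Things in the scene. Friction and masses are not known exactly. Their poses are not given: they have to be found in the camera images.
- sealed_stand: loose stand (0.85 kg) of the flag to flip: dark base plate 100 (x) x 130 (y) x 12 mm, origin at its underside's centre on the bench, x away from the robot (yaw within 0.35 rad). Grey cheeks, 30 mm long in y, 6 mm thick, at x = +-43 mm, rise to 93 mm and carry the pivot, along x at 85 mm height. Open below the flag down to the plate. The sealed carton is about 30 mm beyond the plate (+x)
- sealed_pivot (a point): middle of the pivot axis of the flag to flip, 85 mm above the bench; axes as its stand
- sealed_paddle (a joint): angle of the flag to flip, rad: 0 = flat to the robot's right (stand's -y), red face up; pi/2 = upright; pi = flat to the robot's left (stand's +y), green face up; stops at 0 and pi. Light hinge (under 0.05 N m): the flag falls slowly by itself to whichever side of upright it leans to; only within about 20 degrees of upright may friction hold it
- sealed_edge (a point): middle of the free edge of the flag to flip: a plate 6 mm thick, 70 mm wide, reaching 75 mm from the pivot, with a black tail 36 mm wide reaching 28 mm beyond the pivot on the other side; about 60 g. At the start the free edge overhangs the right-hand end of the base plate by 10 mm, its underside 82 mm above the bench
- open_stand: the other stand, built the same, standing in front of the open carton: to be left alone
- open_paddle (a joint): angle of the other flag, 0 = red face up: to stay at 0
- sealed_carton: carton taped shut with a strip of orange tape over its flat top, 100 (x) x 140 (y) x 60 mm high, 0.5 to 1 kg, loose; origin at the centre of its underside
- open_carton: open carton, 100 x 140 x 60 mm with four flaps standing up and outwards to about 92 mm, a white box inside, loose; origin at the centre of its underside
- tape_roll: orange roll of tape lying flat on the bench near the robot, 96 mm across, 48 mm high, loose; origin at the centre of its underside

How it is judged:
By the outcome, as a careful person would: the job done as asked, in the order asked, and still so for the second after the job is handed in, with the robot touching nothing.
It also fails if it takes over 45 s, if anything falls off the work surface, if the arm or the gripper's body presses on something with over 40 N, if the wrist force passes 120 N, or if a joint passes its speed limit or range.

## Robot

A 6-joint arm with a two-finger parallel gripper is mounted at the origin on the work surface. World frame = base frame: x ahead of the robot, y to its left, z up, the work surface at z = 0. Lengths are in m, angles in rad, forces in N, time in s.
With the tool pointing down it reaches from about 0.35 to 0.975 m from the base axis. Payload 7.1 kg.
Tool frame: the origin (TCP) lies at the very end of the fingers, on their centre line; the grasp point (between the pads) lies 19 mm behind it; z points along the fingers, y is the direction in which the jaws open and shut (so a half turn about z gives the same grasp; the last joint's range is limited). The gripper opens to 88 mm and grips with 3 to 60 N. Pads are 20 mm wide; open, the fingers measure 115 mm over their backs; the gripper's body (75 mm by 178 mm) begins 61 mm behind the grasp point.
Start: joints at [-1.275, 0.423, 1.63, -0, 1.089, -0.019], TCP at [0.194, -0.594, 0.223] pointing down, gripper open.
Joint ranges: [-3, 3], [-0.9, 2.11], [0.09, 2.58], [-1.31, 4.45], [0.11, 2.69], [-2.54, 2.54]. Speed limits (rad/s): [2.39, 2.39, 3.01, 3.14, 3.14, 3.14].

## Interface

Orientations are given as a rotation vector (axis times angle).
In Python, from bench import manip gives the robot as it stands. The module is installed in compiled form; this text tells all that it offers.
- The arm moves only by the tool send_rows, never from a script. Its arguments are lists of equal length, an entry for each row: "angular": the turn, a rotation vector about the tool's x, y, z in rad, a list of three; "offset": the shift along the tool's x, y, z in mm, a list of three; "fingers": the closure, from 0 (fully open) to 1 (shut). In form: {"angular": [[rx, ry, rz], ...], "offset": [[dx, dy, dz], ...], "fingers": [fingers, ...]}. A call has 1 to 5 rows; each row is the pose to reach, as a shift and turn from the pose commanded when the call began, along the tool's axes at that moment; what a row does not reach only later rows make up. A row lasts 1/12 s, in which the tool goes at most 41.7 mm and 7.16 degrees, less where a joint would pass 70% of its speed; a pose out of reach is approached as far as the arm can. A call with a gripper value outside its range is refused whole. The fingers move at their own pace and stop on an object; "grip_force" is the grip in N (left out, the last holds). Time passes only in rows, so rows that repeat a pose let the fingers close. It gives the time, the measured TCP pose, the force and the opening at its end, in the units of the state.
- manip.state(): the state, without advancing time (a new reading comes with each control period).
- manip.read_camera(name): name is "side" or "top"; returns a dict with "pixels" (384x512x3 uint8, red, green, blue), "mtx" (3x3 intrinsics, pixels), "D" ([k1, k2, p1, p2, k3] as OpenCV has them; the pictures are not rectified), "eye" and "rotation" of the camera in the world. Camera axes: x right, y down, z forward; pixel columns grow to the right and rows downward; lengths in m; the calibration is good to about 2 mm. A picture is of the moment at which its call begins. There is no depth.
- manip.sign_off(): hands the job in, once; it reports no verdict.
Trained networks look in the newest picture that a camera, given by its name, has taken for a name from the list of things; names that differ only in an ending like _2 or _b are one class to them, and where a whole thing is asked for, a point or a joint stands for the part that bears it (a point fixed in the world has none). Each returns a list of dicts, best first, with "conf" (0 to 1); they miss things now and then, are a little off and sometimes report something else, mostly with a low value. They report only what shows in the picture. A call takes as long as a camera call.
- manip.search_frame(camera, thing): "rect" ([left, top, right, bottom] in pixels, round what is visible of it).
The state is a dict: "time_s": time; "joint_pos": joint angles; "joint_velocities": joint speeds; "tau": joint torques, N m; "ee_pos": TCP position; "tool_rot": TCP orientation; "ft_force": force on the tool from outside, world axes, zero at the start; "moment": the same for the moment, N m; "gripper_width": opening from 0.0 (shut) to 1.0 (fully open).
Only numpy, scipy, OpenCV 4.12 (cv2) and the standard library are available. Lean on these libraries where they do the work, as an engineer would, in place of code of your own. Each camera call takes 0.05 s, during which the arm holds its last target. There are 200 camera calls.

## Working session

There is one attempt and no reset: what is moved stays moved. The work goes in short steps, Python scripts to look and compute and a tool call to move; the robot and the scene stay as the last step left them, time stands still between calls to the robot, and variables do not carry over. Pictures are saved under pics/ and viewed, about 8 in all and at most 12, crops included, and the job is handed in when it is done.

Besides the shell and the picture viewer there is one more tool, called after "Call:" by a JSON object that holds its "op" and its "data", one argument or row to a line. send_rows: Moves the arm, as the interface text tells. Its arguments: {"type":"object","properties":{"angular":{"type":"array"},"offset":{"type":"array"},"fingers":{"type":"array"},"grip_force":{"type":"number"}},"required":["angular","offset","fingers"]}

```bash
mkdir -p pics; python3 - <<'E'
from bench import manip
import cv2
for c in ("top","side"):
    r=manip.read_camera(c); cv2.imwrite(f"pics/{c}0.png",r["pixels"][...,::-1])
    print(c,r["mtx"],r["D"],r["eye"],r["rotation"])
    for t in ("sealed_stand","sealed_carton","open_carton","sealed_paddle","tape_roll","sealed_edge"):
        print(t,[(x["conf"],[round(v) for v in x["rect"]]) for x in manip.search_frame(c,t)])
print(manip.state())
E
```

```text
top [[396.11957683   0.         259.90406072]
 [  0.         396.11957683 193.09872984]
 [  0.           0.           1.        ]] [-0.04858895  0.          0.          0.          0.        ] [ 0.45067123 -0.02307898  1.07681938] [-2.15968377  2.16073586 -0.13521832]
sealed_stand [(0.62, [308, 187, 377, 232])]
sealed_carton [(0.73, [316, 134, 384, 188])]
open_carton [(0.94, [142, 117, 218, 174]), (0.38, [138, 175, 195, 220]), (0.18, [317, 133, 386, 187])]
sealed_paddle [(0.78, [330, 189, 377, 228]), (0.45, [309, 189, 374, 235])]
tape_roll [(0.69, [216, 253, 251, 289])]
sealed_edge [(0.86, [331, 190, 376, 228])]
side [[425.2137469    0.         257.57369127]
 [  0.         425.2137469  191.69731813]
 [  0.           0.           1.        ]] [-0.02413858  0.          0.          0.          0.        ] [0.0182871  0.60850147 0.87855751] [-0.96014566  2.4803327  -1.08532669]
sealed_stand [(0.71, [283, 148, 342, 198])]
sealed_carton [(0.84, [260, 135, 314, 175])]
open_carton []
sealed_paddle [(0.81, [301, 149, 338, 169])]
tape_roll [(0.95, [274, 239, 315, 279])]
sealed_edge [(0.74, [300, 149, 340, 172])]
{'time_s': 0.7, 'joint_pos': array([-1.27499389e+00,  4.23072967e-01,  1.62988956e+00,  2.80451965e-06,
        1.08856645e+00, -1.89684303e-02]), 'joint_velocities': array([-0.00039714, -0.00125395, -0.00199689,  0.0011422 , -0.00141163,
        0.000462  ]), 'tau': array([-2.36814478e-03, -5.44431674e+01, -2.73999828e+01,  6.44541392e-02,
        1.67995447e-02, -2.46088769e-05]), 'ee_pos': array([ 0.19354393, -0.59428057,  0.22269606]), 'tool_rot': array([3.10270238e+00, 4.92390371e-01, 1.76655148e-05]), 'ft_force': array([-0.39429421, -0.04610305,  0.20827127]), 'moment': array([-0.0460818 , -0.00927393,  0.00038676]), 'gripper_width': 0.9995426113372724}
```

```bash
python3 - <<'E'
import cv2
i=cv2.imread("pics/top0.png"); cv2.imwrite("pics/top0z.png",cv2.resize(i[110:300,120:400],None,fx=2.8,fy=2.8,interpolation=2))
i=cv2.imread("pics/side0.png"); cv2.imwrite("pics/side0z.png",cv2.resize(i[100:290,240:440],None,fx=3,fy=3,interpolation=2))
E
```

```text
(no output)
```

View pics/top0z.png

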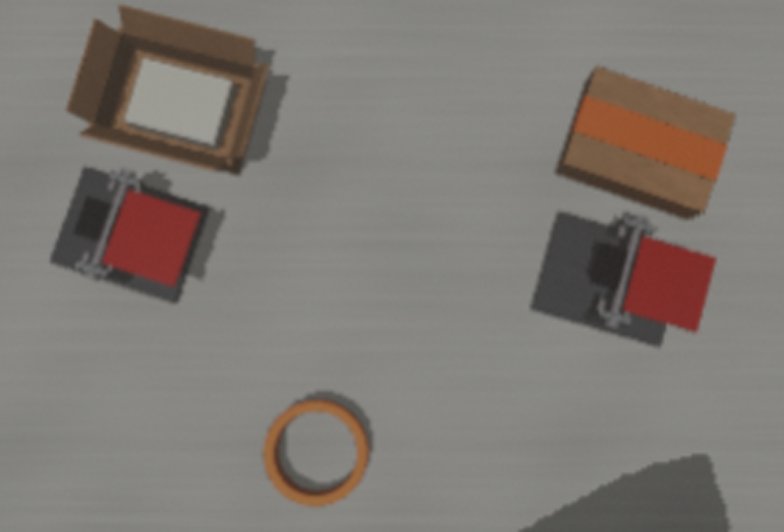

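View pics/side0z.png

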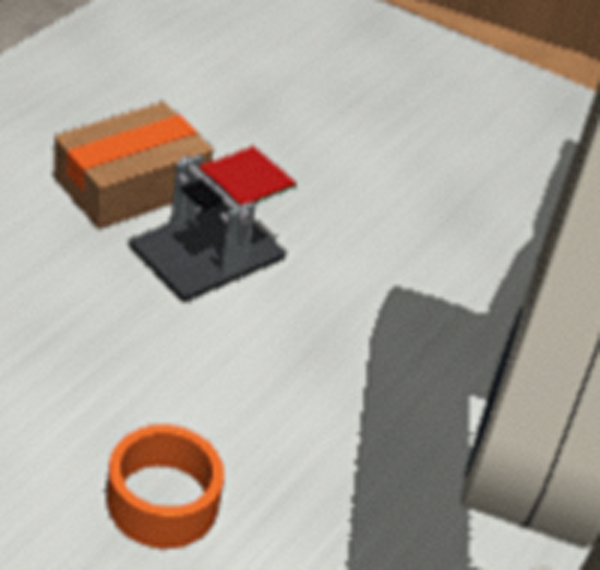

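The top picture shows the taped carton on the right (px ≈352,160), with its flag at px ≈359,210 and its plate at ≈333,210. The open carton and its flag are on the left (px ≈180,145 and 175,195). The side picture agrees, and shows the flag lying flat on the robot's right.

```bash
cat > h.py <<'E'
import numpy as np, cv2
from scipy.spatial.transform import Rotation as R
def plane(r,px,z):
    u=cv2.undistortPoints(np.array(px,float).reshape(-1,1,2),r["mtx"],r["D"]).reshape(-1,2)
    d=np.c_[u,np.ones(len(u))]@R.from_rotvec(r["rotation"]).as_matrix().T
    e=np.array(r["eye"]); return (e+d*((z-e[2])/d[:,2])[:,None])[:,:2]
def red(p,lim):
    h=cv2.cvtColor(p,cv2.COLOR_RGB2HSV); m=((h[...,0]<6)|(h[...,0]>174))&(h[...,1]>150)&(h[...,2]>60)
    k=np.zeros_like(m); k[lim[1]:lim[3],lim[0]:lim[2]]=1; m&=k
    return m.astype(np.uint8)
E
python3 - <<'E'
from h import *; from bench import manip
for c,lim in (("top",(325,180,385,235)),("side",(295,140,345,175))):
    r=manip.read_camera(c); m=red(r["pixels"],lim)
    px=np.argwhere(m)[:,::-1]; w=plane(r,px,.088)
    b=cv2.minAreaRect((w*1000).astype(np.float32)); print(c,len(px),"rect",b,cv2.boxPoints(b).round().tolist())
    print("mean",w.mean(0))
    if c=="top": print("plate corners",plane(r,[[120+x/2.8,110+y/2.8] for x,y in((560,212),(530,308),(660,346))],.012), "roll",plane(r,[[233,271]],.048),"carton",plane(r,[[120+x/2.8,110+y/2.8] for x,y in((597,67),(735,113),(697,212))],.06))
E
```

```text
top 695 rect ((526.0845336914062, -273.6636657714844), (66.43131256103516, 66.8890609741211), 73.90100860595703) [[485.0, -296.0], [549.0, -315.0], [567.0, -251.0], [503.0, -232.0]]
mean [ 0.52629316 -0.27355875]
plate corners [[ 0.60103335 -0.1901355 ]
 [ 0.50792317 -0.15949658]
 [ 0.47126721 -0.28398756]] roll [[0.37556899 0.04240391]] carton [[ 0.73249913 -0.22045617]
 [ 0.68846517 -0.34999647]
 [ 0.59427768 -0.31049391]]
side 321 rect ((529.0308227539062, -270.4737243652344), (66.77184295654297, 71.07252502441406), 73.27743530273438) [[485.0, -292.0], [553.0, -313.0], [573.0, -249.0], [505.0, -228.0]]
mean [ 0.52744978 -0.26946194]
```

```bash
cat >> h.py <<'E'
P=np.array([.537,-.235,0]); yaw=-.285
ux=np.array([np.cos(yaw),np.sin(yaw),0]); uy=np.array([-ux[1],ux[0],0]); uz=np.array([0,0,1.])
def go(s,sx,sy,z,al=np.radians(30)):
    T=P+sx/1e3*ux+sy/1e3*uy+z/1e3*uz
    c,n=np.cos(al),np.sin(al); M=np.c_[n*ux+c*uz,-uy,c*ux-n*uz]
    Rc=R.from_rotvec(s["tool_rot"]); D=(Rc.inv()*R.from_matrix(M)).as_rotvec()
    print("offset",(Rc.inv().apply(T-s["ee_pos"])*1e3).round(1),"angular",D.round(3),np.degrees(np.linalg.norm(D)).round(1))
def where(s):
    d=s["ee_pos"]-P; print("stand mm",(np.array([d@ux,d@uy,d[2]])*1e3).round(1),"z-axis",R.from_rotvec(s["tool_rot"]).apply([0,0,1]).round(3),"q",s["joint_pos"].round(2),"t",s["time_s"],"F",s["ft_force"].round(2),"w",s["gripper_width"])
E
python3 -c "
from h import *; from bench import manip
s=manip.state(); where(s); go(s,-130,-60,150)"
```

```text
stand mm [-228.6 -441.3  222.7] z-axis [-0.  0. -1.] q [-1.28  0.42  1.63  0.    1.09 -0.02] t 0.8 F [ 0.23 -0.23 -0.19] w 0.9997251098716138
offset [ 296.6 -259.1   72.7] angular [-0.314  1.014  0.543] 68.3
```

Call:
{"op": "send_rows", "data": {
  "angular": [
    [-0.3,1.0,0.54],
    [-0.3,1.0,0.54],
    [-0.3,1.0,0.54],
    [-0.3,1.0,0.54],
    [-0.3,1.0,0.54]
  ],
  "offset": [
    [30,-26,0],
    [60,-52,0],
    [90,-78,10],
    [120,-104,10],
    [150,-130,20]
  ],
  "fingers": [1,1,1,1,1],
  "grip_force": 10
}}

```text
time_s: 1.22
ee_pos: [0.2937, -0.4286, 0.2055]
tool_rot: [2.959, 0.042, 0.814]
ft_force: [2.0, -0.2, 0.8]
gripper_width: 0.659
```

```bash
python3 -c "
from h import *; from bench import manip
s=manip.state(); where(s); go(s,-130,-60,150)"
```

```text
stand mm [-179.1 -254.2  205.5] z-axis [ 0.512 -0.063 -0.857] q [-1.28  0.24  2.09  0.78  0.74 -0.3 ] t 1.2167 F [ 2.05 -0.24  0.82] w 0.6593761307880127
offset [  67.  -175.6   88.7] angular [-0.155  0.495  0.262] 33.3
```

Call:
{"op": "send_rows", "data": {
  "angular": [
    [-0.155,0.495,0.262],
    [-0.155,0.495,0.262],
    [-0.155,0.495,0.262],
    [-0.155,0.495,0.262],
    [-0.155,0.495,0.262]
  ],
  "offset": [
    [13,-35,18],
    [26,-70,36],
    [40,-105,54],
    [54,-140,71],
    [67,-175,89]
  ],
  "fingers": [1,1,1,1,1]
}}

```text
time_s: 1.63
ee_pos: [0.3589, -0.3271, 0.1739]
tool_rot: [2.772, -0.177, 1.265]
ft_force: [1.3, 0.1, -0.3]
gripper_width: 0.283
```

Call:
{"op": "send_rows", "data": {
  "angular": [
    [0,0,0],
    [0,0,0],
    [0,0,0]
  ],
  "offset": [
    [0,0,0],
    [0,0,0],
    [0,0,0]
  ],
  "fingers": [1,1,1]
}}

```text
time_s: 1.88
ee_pos: [0.3591, -0.3283, 0.174]
tool_rot: [2.776, -0.172, 1.262]
ft_force: [-0.6, 0.1, 0.3]
gripper_width: 0.053
```

```bash
python3 -c "
from h import *; from bench import manip
s=manip.state(); where(s); go(s,-130,-60,150); go(s,-100,-58,45)"
```

```text
stand mm [-144.5 -139.6  174. ] z-axis [ 0.745 -0.126 -0.655] q [-1.19  0.32  2.38  1.68  0.71 -1.01] t 1.8833 F [-0.56  0.07  0.31] w 0.05261597069814593
offset [  0.8 -77.4  33.6] angular [-0.1    0.189  0.112] 13.8
offset [-58.9 -78.4 125.1] angular [-0.1    0.189  0.112] 13.8
```

Call:
{"op": "send_rows", "data": {
  "angular": [
    [-0.1,0.19,0.11],
    [-0.1,0.19,0.11],
    [-0.1,0.19,0.11],
    [-0.1,0.19,0.11],
    [-0.1,0.19,0.11]
  ],
  "offset": [
    [0,-20,8],
    [0,-40,17],
    [0,-60,25],
    [0,-77,33],
    [0,-77,33]
  ],
  "fingers": [1,1,1,1,1]
}}

```text
time_s: 2.3
ee_pos: [0.3946, -0.2533, 0.1482]
tool_rot: [2.579, -0.37, 1.49]
ft_force: [0.2, 0.7, 0.1]
gripper_width: 0.009
```

```bash
python3 -c "
from h import *; from bench import manip
s=manip.state(); where(s); go(s,-130,-60,150); go(s,-100,-58,45)"
```

```text
stand mm [-131.5  -57.6  148.2] z-axis [ 0.832 -0.242 -0.499] q [-0.97  0.57  2.58  2.46  1.05 -1.57] t 2.3 F [0.16 0.66 0.1 ] w 0.009189454795169685
offset [2.3 2.4 0.4] angular [-0.002 -0.001 -0.001] 0.1
offset [-73.7   0.6  78.9] angular [-0.002 -0.001 -0.001] 0.1
```

Call:
{"op": "send_rows", "data": {
  "angular": [
    [0,0,0],
    [0,0,0],
    [0,0,0],
    [0,0,0]
  ],
  "offset": [
    [9,0,14],
    [18,0,29],
    [27,0,44],
    [34,0,58]
  ],
  "fingers": [1,1,1,1]
}}

```text
time_s: 2.63
ee_pos: [0.4615, -0.2756, 0.1517]
tool_rot: [2.573, -0.367, 1.496]
ft_force: [-0.6, -0.8, -0.1]
gripper_width: 0.009
```

```bash
python3 -c "
from h import *; from bench import manip
s=manip.state(); where(s); go(s,-65,-58,45); go(s,-5,-58,45)"
```

```text
stand mm [-61.  -60.2 151.7] z-axis [ 0.834 -0.243 -0.495] q [-0.82  0.54  2.45  2.55  0.93 -1.47] t 2.6333 F [-0.63 -0.82 -0.1 ] w 0.008680743355675967
offset [-94.7  -2.2  49.3] angular [-0.001 -0.006  0.001] 0.4
offset [-65.   -2.1 101.5] angular [-0.001 -0.006  0.001] 0.4
```

Call:
{"op": "send_rows", "data": {
  "angular": [
    [0,0,0],
    [0,0,0],
    [0,0,0],
    [0,0,0],
    [0,0,0]
  ],
  "offset": [
    [-20,0,10],
    [-45,0,23],
    [-70,-1,36],
    [-95,-2,49],
    [-95,-2,49]
  ],
  "fingers": [1,1,1,1,1]
}}

```text
time_s: 3.05
ee_pos: [0.4546, -0.2704, 0.0371]
tool_rot: [2.585, -0.374, 1.487]
ft_force: [0.1, -0.5, -0.9]
gripper_width: 0.004
```

```bash
python3 - <<'E'
from h import *; from bench import manip
s=manip.state(); where(s); go(s,-65,-58,45); go(s,-5,-58,45)
o=[]
for c,b in (("top",(150,270,300,420)),("side",(110,220,270,400))):
    p=manip.read_camera(c)["pixels"][b[0]:b[1],b[2]:b[3],::-1]; o.append(cv2.resize(p,(400,400),interpolation=2))
cv2.imwrite("pics/p1.png",np.hstack(o))
E
```

```text
stand mm [-69.1 -57.1  37.1] z-axis [ 0.83  -0.239 -0.503] q [-0.82  0.92  2.42  2.64  1.21 -1.67] t 3.05 F [ 0.12 -0.49 -0.86] w 0.004153228463903568
offset [ 8.9  0.8 -0.5] angular [-0.004  0.004 -0.004] 0.4
offset [39.1  0.9 51.4] angular [-0.004  0.004 -0.004] 0.4
```

View pics/p1.png

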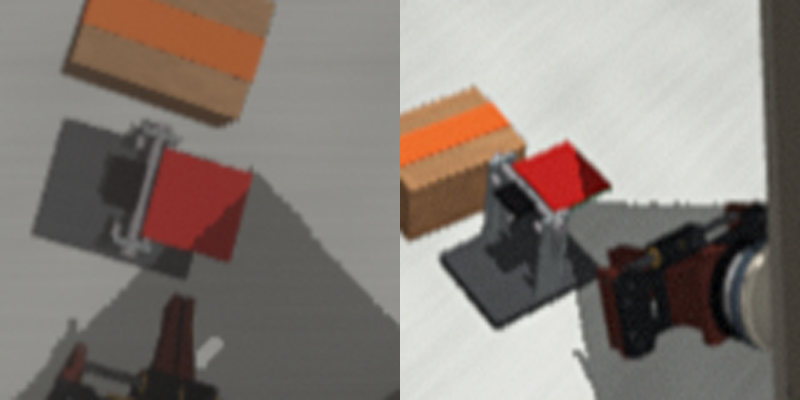

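The top crop shows the closed fingertip at (178,297), just short of the flag's near edge. There is also a brown part at (75,355) that I need to identify. I'll project the TCP and body points to check.

```bash
python3 - <<'E'
from h import *; from bench import manip
s=manip.state(); Rc=R.from_rotvec(s["tool_rot"]); o=[]
for c,b in (("top",(190,300,280,400)),("side",(150,260,270,400))):
    r=manip.read_camera(c); W=R.from_rotvec(r["rotation"]).inv()
    im=cv2.resize(r["pixels"][b[0]:b[1],b[2]:b[3],::-1],None,fx=3.3 if c=="top" else 3,fy=3.3 if c=="top" else 3,interpolation=2); f=3.3 if c=="top" else 3
    for q in ([0,0,0],[0,57,-40],[0,-57,-40],[0,89,-80],[0,-89,-80],[0,0,-80]):
        X=s["ee_pos"]+Rc.apply(np.array(q)/1e3)
        u=cv2.projectPoints(W.apply(X-np.array(r["eye"]))[None],np.zeros(3),np.zeros(3),r["mtx"],np.array(r["D"]))[0].ravel()
        p=((u-[b[2],b[0]]+.5)*f).astype(int); cv2.circle(im,tuple(map(int,p)),3,(0,255,255) if not any(q) else (0,255,0),1); print(c,q,p)
    o.append(cv2.resize(im,(390,360)))
cv2.imwrite("pics/p2.png",np.hstack(o))
E
```

```text
top [0, 0, 0] [245 165]
top [0, 57, -40] [311 228]
top [0, -57, -40] [169 187]
top [0, 89, -80] [347 286]
top [0, -89, -80] [121 220]
top [0, 0, -80] [234 253]
side [0, 0, 0] [211  92]
side [0, 57, -40] [282  77]
side [0, -57, -40] [192 117]
side [0, 89, -80] [335  71]
side [0, -89, -80] [192 135]
side [0, 0, -80] [266 102]
```

View pics/p2.png

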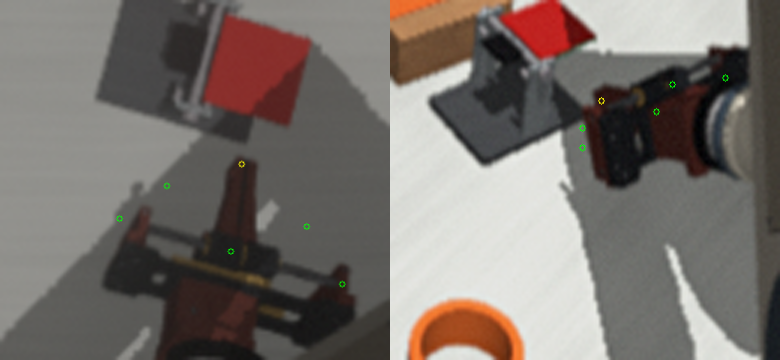

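Call:
{"op": "send_rows", "data": {
  "angular": [
    [0,0,0],
    [0,0,0],
    [0,0,0],
    [0,0,0],
    [0,0,0]
  ],
  "offset": [
    [8,0,11],
    [16,0,22],
    [24,0,33],
    [31,0,44],
    [31,0,44]
  ],
  "fingers": [1,1,1,1,1]
}}

```text
time_s: 3.67
ee_pos: [0.5096, -0.2878, 0.0535]
tool_rot: [2.567, -0.364, 1.501]
ft_force: [1.0, -0.8, -0.6]
gripper_width: 0.005
```

```bash
python3 - <<'E'
from h import *; from bench import manip
s=manip.state(); where(s)
for th in range(0,136,15):
    t=np.radians(th); r,d=55,19
    y=-r*np.cos(t)-d*np.sin(t); z=85+r*np.sin(t)-d*np.cos(t)-12
    print(th,round(y),round(z),end=" "); go(s,-15,y,z)
E
```

```text
stand mm [-11.4 -58.3  53.5] z-axis [ 0.836 -0.246 -0.49 ] q [-0.74  0.84  2.33  2.7   1.09 -1.59] t 3.6667 F [ 0.97 -0.85 -0.58] w 0.004506620568980299
0 -55 54 offset [-1.3 -3.3 -3.3] angular [ 0.001 -0.012  0.004] 0.7
15 -58 69 offset [ 11.6  -0.2 -10.6] angular [ 0.001 -0.012  0.004] 0.7
30 -57 84 offset [ 24.8  -1.1 -18.1] angular [ 0.001 -0.012  0.004] 0.7
45 -52 98 offset [ 37.4  -5.8 -25.1] angular [ 0.001 -0.012  0.004] 0.7
60 -44 111 offset [ 48.5 -14.2 -31.3] angular [ 0.001 -0.012  0.004] 0.7
75 -33 121 offset [ 57.3 -25.5 -36.3] angular [ 0.001 -0.012  0.004] 0.7
90 -19 128 offset [ 63.3 -39.1 -39.6] angular [ 0.001 -0.012  0.004] 0.7
105 -4 131 offset [ 66.  -53.9 -41.1] angular [ 0.001 -0.012  0.004] 0.7
120 11 130 offset [ 65.3 -69.1 -40.7] angular [ 0.001 -0.012  0.004] 0.7
135 25 125 offset [ 61.1 -83.5 -38.3] angular [ 0.001 -0.012  0.004] 0.7
```

Call:
{"op": "send_rows", "data": {
  "angular": [
    [0,0,0],
    [0,0,0],
    [0,0,0],
    [0,0,0],
    [0,0,0]
  ],
  "offset": [
    [6,0,-5],
    [12,0,-9],
    [18,0,-14],
    [24,-1,-18],
    [24,-1,-18]
  ],
  "fingers": [1,1,1,1,1]
}}

```text
time_s: 4.08
ee_pos: [0.5024, -0.2838, 0.0799]
tool_rot: [2.575, -0.37, 1.492]
ft_force: [-0.7, -0.4, 1.0]
gripper_width: 0.002
```

```bash
python3 - <<'E'
from h import *; from bench import manip
o=[]
for c,b in (("top",(150,270,300,420)),("side",(110,220,270,400))):
    p=manip.read_camera(c)["pixels"][b[0]:b[1],b[2]:b[3],::-1]; o.append(cv2.resize(p,(400,400),interpolation=2))
cv2.imwrite("pics/p3.png",np.hstack(o))
s=manip.state(); where(s)
for y,z in ((-52,98),(-44,111),(-33,121),(-19,128),(-4,131),(11,130),(25,125)):
    go(s,-15,y,z)
E
```

```text
stand mm [-19.2 -56.7  78.7] z-axis [ 0.832 -0.244 -0.498] q [-0.74  0.76  2.36  2.68  1.03 -1.56] t 4.1833 F [-0.56  0.8   0.17] w 0.0054353036226105975
offset [18.8 -4.7 -6. ] angular [ 0.001 -0.003 -0.   ] 0.2
offset [ 30.1 -12.7 -12.4] angular [ 0.001 -0.003 -0.   ] 0.2
offset [ 38.7 -23.7 -17.4] angular [ 0.001 -0.003 -0.   ] 0.2
offset [ 44.8 -37.7 -20.9] angular [ 0.001 -0.003 -0.   ] 0.2
offset [ 47.4 -52.7 -22.4] angular [ 0.001 -0.003 -0.   ] 0.2
offset [ 46.5 -67.7 -21.9] angular [ 0.001 -0.003 -0.   ] 0.2
offset [ 42.2 -81.7 -19.4] angular [ 0.001 -0.003 -0.   ] 0.2
```

View pics/p3.png

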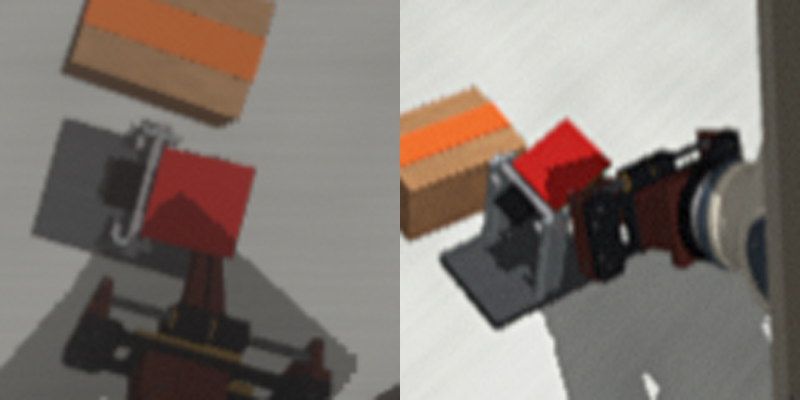

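The flag is lifting: its outer edge at (240,200) in the top crop is tilted up. The plate corners at (68,120) and (33,235) have not moved. I'll carry on along the arc.

Call:
{"op": "send_rows", "data": {
  "angular": [
    [0,0,0],
    [0,0,0],
    [0,0,0],
    [0,0,0],
    [0,0,0]
  ],
  "offset": [
    [8,-1,-3],
    [18,-5,-6],
    [24,-8,-9],
    [30,-13,-12],
    [34,-18,-15]
  ],
  "fingers": [1,1,1,1,1]
}}

```text
time_s: 4.6
ee_pos: [0.512, -0.2676, 0.1156]
tool_rot: [2.575, -0.37, 1.491]
ft_force: [0.0, -0.5, 0.0]
gripper_width: 0.008
```

```bash
python3 - <<'E'
from h import *; from bench import manip
s=manip.state(); where(s)
for y,z in ((-33,121),(-19,128),(-4,131),(11,130),(25,125)):
    go(s,-15,y,z)
E
```

```text
stand mm [-14.9 -38.3 115.6] z-axis [ 0.832 -0.244 -0.498] q [-0.68  0.65  2.38  2.71  0.95 -1.52] t 4.6 F [ 0.03 -0.47  0.02] w 0.007798937729051765
offset [ 4.6 -5.3 -2.8] angular [ 0.    -0.003 -0.   ] 0.2
offset [ 10.7 -19.3  -6.3] angular [ 0.    -0.003 -0.   ] 0.2
offset [ 13.3 -34.3  -7.8] angular [ 0.    -0.003 -0.   ] 0.2
offset [ 12.4 -49.3  -7.3] angular [ 0.    -0.003 -0.   ] 0.2
offset [  8.1 -63.3  -4.8] angular [ 0.    -0.003 -0.   ] 0.2
```

Call:
{"op": "send_rows", "data": {
  "angular": [
    [0,0,0],
    [0,0,0],
    [0,0,0],
    [0,0,0],
    [0,0,0]
  ],
  "offset": [
    [5,-5,-3],
    [8,-12,-5],
    [11,-19,-6],
    [12,-26,-7],
    [13,-33,-8]
  ],
  "fingers": [1,1,1,1,1]
}}

```text
time_s: 5.02
ee_pos: [0.5209, -0.2352, 0.1306]
tool_rot: [2.576, -0.37, 1.491]
ft_force: [0.4, 0.4, -0.0]
gripper_width: 0.003
```

```bash
python3 - <<'E'
from h import *; from bench import manip
o=[]
for c,b in (("top",(150,270,300,420)),("side",(110,220,270,400))):
    p=manip.read_camera(c)["pixels"][b[0]:b[1],b[2]:b[3],::-1]; o.append(cv2.resize(p,(400,400),interpolation=2))
cv2.imwrite("pics/p4.png",np.hstack(o))
s=manip.state(); where(s)
for y,z in ((-4,131),(11,130),(25,125)):
    go(s,-15,y,z)
E
```

```text
stand mm [-15.7  -4.  130.3] z-axis [ 0.832 -0.242 -0.498] q [-0.58  0.6   2.4   2.81  0.92 -1.52] t 5.1167 F [0.46 0.03 0.94] w 0.007646946771083502
offset [ 0.9 -0.   0.3] angular [-0.002 -0.002  0.001] 0.1
offset [  0.  -15.    0.8] angular [-0.002 -0.002  0.001] 0.1
offset [ -4.3 -29.    3.3] angular [-0.002 -0.002  0.001] 0.1
```

View pics/p4.png

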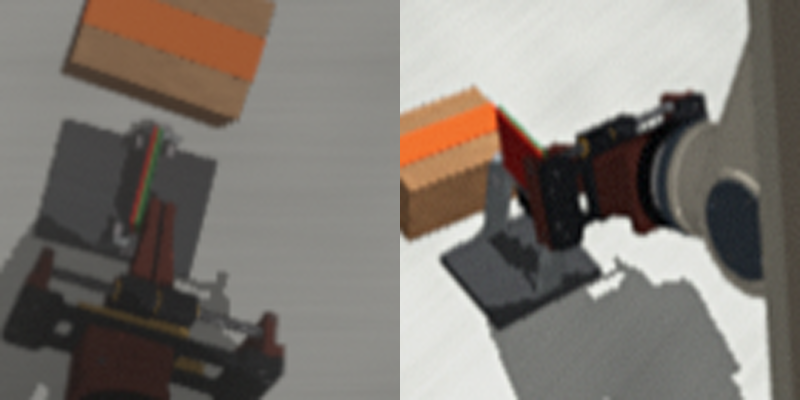

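The flag is just past upright, edge-on at (148,180) with its green side facing the finger. The stand has not moved. I'll push it on well past the friction zone.

Call:
{"op": "send_rows", "data": {
  "angular": [
    [0,0,0],
    [0,0,0],
    [0,0,0],
    [0,0,0],
    [0,0,0]
  ],
  "offset": [
    [1,-8,0],
    [0,-15,1],
    [-2,-22,2],
    [-4,-29,3],
    [-6,-35,4]
  ],
  "fingers": [1,1,1,1,1]
}}

```text
time_s: 5.53
ee_pos: [0.531, -0.2021, 0.1228]
tool_rot: [2.576, -0.37, 1.491]
ft_force: [0.0, 0.5, 0.6]
gripper_width: 0.008
```

Call:
{"op": "send_rows", "data": {
  "angular": [
    [0,0,0],
    [0,0,0],
    [0,0,0],
    [0,0,0],
    [0,0,0]
  ],
  "offset": [
    [8,15,-5],
    [26,15,-15],
    [26,15,-15],
    [26,15,-15],
    [26,15,-15]
  ],
  "fingers": [1,1,1,1,1]
}}

```text
time_s: 5.95
ee_pos: [0.5266, -0.2168, 0.1529]
tool_rot: [2.576, -0.37, 1.491]
ft_force: [0.7, 0.8, 0.2]
gripper_width: 0.005
```

Call:
{"op": "send_rows", "data": {
  "angular": [
    [0,0,0],
    [0,0,0],
    [0,0,0],
    [0,0,0],
    [0,0,0]
  ],
  "offset": [
    [0,0,0],
    [0,0,0],
    [0,0,0],
    [0,0,0],
    [0,0,0]
  ],
  "fingers": [1,1,1,1,1]
}}

```text
time_s: 6.37
ee_pos: [0.5265, -0.2168, 0.1528]
tool_rot: [2.577, -0.37, 1.49]
ft_force: [-1.0, 0.0, 0.4]
gripper_width: 0.002
```

```bash
python3 - <<'E'
from h import *; from bench import manip
o=[]
for c,b in (("top",(150,270,300,420)),("side",(110,220,270,400))):
    p=manip.read_camera(c)["pixels"][b[0]:b[1],b[2]:b[3],::-1]; o.append(cv2.resize(p,(400,400),interpolation=2))
cv2.imwrite("pics/p5.png",np.hstack(o))
s=manip.state(); where(s)
go(s,-80,10,200); go(s,-110,-200,220)
E
```

```text
stand mm [-15.1  14.5 153. ] z-axis [ 0.832 -0.244 -0.498] q [-0.52  0.53  2.41  2.87  0.86 -1.51] t 6.4667 F [-0.43  0.69  0.05] w 0.003971273049459194
offset [  8.4   4.5 -79.7] angular [ 0.    -0.002 -0.   ] 0.1
offset [  10.8  214.5 -115.7] angular [ 0.    -0.002 -0.   ] 0.1
```

View pics/p5.png

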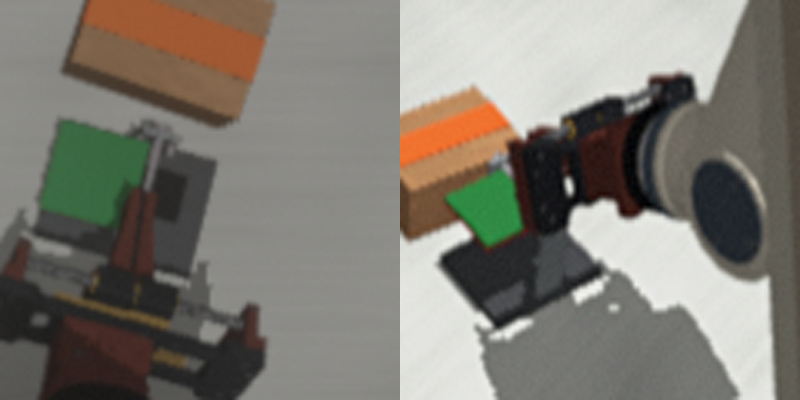

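The flag has fallen over and shows green at (95,175). I'll retreat up, then off to the right.

Call:
{"op": "send_rows", "data": {
  "angular": [
    [0,0,0],
    [0,0,0],
    [0,0,0],
    [0,0,0],
    [0,0,0]
  ],
  "offset": [
    [25,0,-15],
    [40,20,-25],
    [40,50,-30],
    [35,85,-40],
    [30,120,-50]
  ],
  "fingers": [1,1,1,1,1]
}}

```text
time_s: 6.88
ee_pos: [0.4652, -0.3245, 0.2048]
tool_rot: [2.576, -0.366, 1.492]
ft_force: [0.9, -0.0, -0.5]
gripper_width: 0.007
```

Call:
{"op": "send_rows", "data": {
  "angular": [
    [0,-0.1,0],
    [0,-0.2,0],
    [0,-0.3,0],
    [0,-0.3,0],
    [0,-0.3,0]
  ],
  "offset": [
    [0,30,-10],
    [0,60,-20],
    [0,90,-30],
    [0,120,-40],
    [0,120,-40]
  ],
  "fingers": [1,1,1,1,1]
}}

```text
time_s: 7.3
ee_pos: [0.4186, -0.3978, 0.2179]
tool_rot: [2.799, -0.395, 1.136]
ft_force: [1.0, 0.8, -1.0]
gripper_width: 0.01
```

Call:
{"op": "send_rows", "data": {
  "angular": [
    [0,0,0],
    [0,0,0],
    [0,0,0],
    [0,0,0],
    [0,0,0]
  ],
  "offset": [
    [0,0,0],
    [0,0,0],
    [0,0,0],
    [0,0,0],
    [0,0,0]
  ],
  "fingers": [1,1,1,1,1]
}}

```text
time_s: 7.72
ee_pos: [0.4194, -0.3963, 0.2169]
tool_rot: [2.799, -0.395, 1.141]
ft_force: [0.4, -0.9, 0.0]
gripper_width: 0.002
```

```bash
python3 - <<'E'
from h import *; from bench import manip
r=manip.read_camera("top"); p=r["pixels"]; h=cv2.cvtColor(p,cv2.COLOR_RGB2HSV)
m=(abs(h[...,0].astype(int)-60)<20)&(h[...,1]>90); m[:,:290]=0
w=plane(r,np.argwhere(m)[:,::-1],.088); b=cv2.minAreaRect((w*1000).astype(np.float32)); print("green",m.sum(),b)
d=np.array(b[0])/1e3-P[:2]; print("in stand",d@ux[:2],d@uy[:2])
a=cv2.resize(p[110:300,120:400,::-1],(480,326)); q=manip.read_camera("side")["pixels"][100:290,240:400,::-1]
cv2.imwrite("pics/p6.png",np.hstack([a,cv2.resize(q,(275,326))])); where(manip.state())
E
```

```text
green 710 ((548.3204345703125, -198.05245971679688), (67.02156066894531, 67.33880615234375), 74.90986633300781)
in stand 0.00047571069089048936 0.03863996210114879
stand mm [ -67.3 -188.2  217.1] z-axis [ 0.674 -0.183 -0.716] q [-1.05  0.26  2.18  1.39  0.52 -0.39] t 7.8167 F [-0.96  0.05  0.69] w 0.004528026422743873
```

View pics/p6.png

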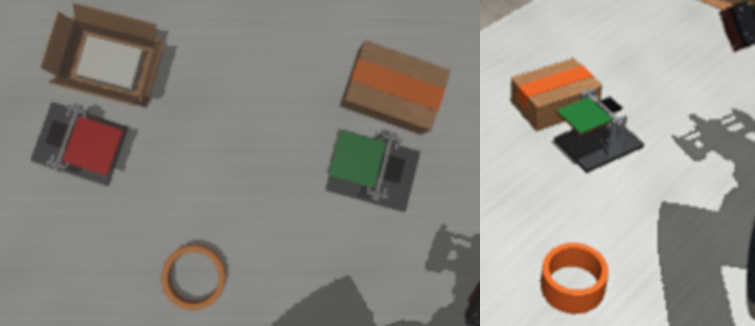

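The sealed carton's flag lies flat and green at (358,158). The open carton's flag is still red at (95,147), nothing else has moved, and the arm is clear.

```bash
python3 -c "
from bench import manip; print(manip.sign_off())"
```

```text
the job is handed in; nothing more can be done
None
```

The taped carton's flag is flipped and lies flat showing green, and the job is handed in at about 8 s of the 45 s allowed. I pushed it over with the closed fingertips, from underneath and round its pivot. After it fell the rest of the way by itself, I drew the arm back up and to the right.

**Flag position:** in the last top picture, the centre of the green face is 39 mm to the left of the pivot and level with it along the pivot axis. That matches a flag lying flat.

**Everything else:** in the final pictures the stand, both cartons and the tape roll look to be where they started, and the open carton's flag is still red. I judged this by eye and did not measure it.

**Forces:** wrist readings at the end of each move stayed within about 2 N. The arm finished roughly 0.2 m from the stand, touching nothing.

No check failed or disagreed. Joint 3 reached 2.58 rad, the edge of its range, early in the approach, but did not read beyond it.

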